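# UV-cure the wet bar on a freshly printed nameplate

## Robot

A 6-joint arm with a two-finger parallel gripper is mounted at the origin on the work surface. World frame = base frame: x ahead of the robot, y to its left, z up, the work surface at z = 0. Lengths are in m, angles in rad, forces in N, time in s.
With the tool pointing down it reaches from about 0.3 to 0.95 m from the base axis. Payload 3.1 kg.
Tool frame: the origin (TCP) lies midway between the tips of the shut fingers; the grasp point (between the pads) lies 19 mm behind it; z points along the fingers, y is the direction in which the jaws open and shut (so a half turn about z gives the same grasp; the last joint's range is limited). The gripper opens to 85 mm and grips with 20 to 120 N. Pads are 22 mm wide; open, the fingers measure 114 mm over their backs; the gripper's body (76 mm by 85 mm) begins 54 mm behind the grasp point. The pads swing forward as they close: fully open they stand 13 mm farther back than shut.
Start: joints at [-1.226, 0.308, 1.634, -0, 1.2, -0.07], TCP at [0.252, -0.572, 0.231] pointing down, gripper open.
Joint ranges: [-3.06, 3.06], [-0.79, 1.96], [0.05, 2.63], [-1.19, 4.34], [0.05, 2.64], [-2.94, 2.94]. Speed limits (rad/s): [2.79, 2.79, 3.14, 3.14, 3.14, 3.14].

## Interface

Orientations are given as a unit quaternion [x, y, z, w].
In Python, from cell import env gives the robot as it stands.
- The arm moves only by the shell command python3 -m creep 'ROWS' [OPENING] [FORCE]. ROWS is JSON, a list of rows, each an object with "slide": the shift along the tool's x, y, z normalised to -1 to 1, where 1 is 50 mm, a list of three; "twist": the turn, a rotation vector about the tool's x, y, z normalised to -1 to 1, where 1 is 0.15 rad, a list of three. In form: [{"slide": [x, y, z], "twist": [ax, ay, az]}, ...]. A call has 1 to 8 rows; each row shifts and turns the commanded pose from where the row before left it, along the tool's axes as they then stand; what a row does not reach is not made up. A row lasts 1/10 s, in which the tool goes at most 50 mm and 8.59 degrees, less where a joint would pass 70% of its speed; a pose out of reach is approached as far as the arm can. A call with a number of a shift or a turn outside -1 to 1 is refused whole. A call with a gripper value outside its range is refused whole. OPENING is the gripper command: -1 is shut, 1 is fully open, values between are in proportion, set as the call begins (- or left out, the last holds). The fingers move at their own pace and stop on an object; FORCE is the grip in N (left out, the last holds). Time passes only in rows, so rows that do not move let the fingers close. It gives the time, the measured TCP pose, the force and the opening at its end, in the units of the state.
- env.get_state(): the state, without advancing time (a new reading comes with each control period).
- env.grab_frame(name): name is "side" or "top" or "wrist"; returns a dict with "frame" (480x640x3 uint8, blue, green, red), "fx", "fy", "cx", "cy" (pixels), "k1" (the pictures are not rectified: a ray, as slopes to the right and down, at radius r is drawn at 1 + k1 r^2 times it, then the intrinsics apply), "rvec" (rotation vector, rad) and "tvec" (3), from world to camera coordinates, as OpenCV has them; the wrist camera has in their place "T_tool_cam" (4x4, takes a point from camera to tool coordinates, whose origin is the TCP and whose axes are the flange's). Camera axes: x right, y down, z forward; pixel columns grow to the right and rows downward; lengths in m; the calibration is good to about 2 mm. A picture is of the moment at which its call begins: read the wrist's pose just before it. There is no depth.
- env.sign_off(): hands the job in, once; it reports no verdict.
The state is a dict: "time": time; "joint_pos": joint angles; "joint_velocities": joint speeds; "joint_torque": joint torques, N m; "ee_pos": TCP position; "eef_rot": TCP orientation; "force": force on the tool from outside, world axes, zero at the start; "ft_torque": the same for the moment, N m; "gripper_width": finger opening in m.
Only numpy, scipy, OpenCV 4.12 (cv2) and the standard library are available. Lean on these libraries where they do the work, as an engineer would, in place of code of your own. Each camera call takes 0.05 s, during which the arm holds its last target. There are 200 camera calls.

## Task

With the cordless UV lamp still standing in its charging dock, press the red switch on its top down to the stop; then lift the lamp up over the ink bottles and hold it upright over the still-wet orange bar of the nameplate, its window lined up with the bar in place and lengthwise, about 10 mm above the print. Nothing may touch the nameplates or their jigs, and leave the bottles and the other things on the bench where they are. Finish while holding the lamp still there: curing takes a while, so do not put it down or let go.

Things in the scene. Friction and masses are not known exactly. Their poses are not given: they have to be found in the camera images.
- lamp: cordless UV lamp, loose, 0.20 to 0.34 kg, upright in the dock, head down. Finned head 84 x 30 mm, up to 36 mm above the underside; collar 36 x 32 mm to 50 mm; black handle with blue bands, flat sides, 34 mm (x) x 30 mm (y), 50 to 116 mm; narrower tail to 124 mm; red switch on top to 138 mm. All centred. Origin: centre of the underside; x along the head's length, z up
- lamp_window (a point): centre of the lamp's light window, which lies in its underside (76 x 20 mm, long along lamp x); axes as the lamp's
- lamp_switch (a joint): travel of the lamp's spring switch in m: 0 out, 0.006 fully down at its stop; springs back when let go; about 2 N to start it, 5 N at the stop
- switch_top (a point): centre of the top of the red round switch button (21 mm across), 138 mm above the lamp's underside when out; the button stands about 10 mm proud
- dock: fixed charging dock: black foot 130 x 76 x 10 mm with a grey open pocket, 90 x 36 mm inside, floor 15 mm and rim 36 mm above the table; the lamp stands on the floor with about 3 mm of play and lifts straight out. Origin under its centre, x along the pocket
- jig_orange: fixed jig: dark steel base 160 (x) x 120 x 18 mm, on it a white nameplate 140 x 100 mm, face 22 mm above the table; brass pins and yellow clamps at its edges stand 28 mm above the table. Printed orange (the wet one, to be cured) bar 76 x 20 mm, long along jig x, centre at (0, -15, 22) mm from the origin, which is under the jig's centre
- orange_bar (a point): centre of the orange bar on the nameplate's face, 22 mm above the table; x along the bar's length, z up
- jig_green: fixed jig: dark steel base 160 (x) x 120 x 18 mm, on it a white nameplate 140 x 100 mm, face 22 mm above the table; brass pins and yellow clamps at its edges stand 28 mm above the table. Printed green (already cured, to be left alone) bar 76 x 20 mm, long along jig x, centre at (0, -15, 22) mm from the origin, which is under the jig's centre. The two jigs may stand either way round
- carrier: fixed grey bottle carrier between the dock and the jigs, 346 mm (own x) x 85 mm x 45 mm high, four compartments in a row 85 mm apart; the bottles stand on its floor, their tops about 170 mm above the table. Origin under its centre
- ink_cyan: closed upright white ink bottle, 64 mm across, 165 mm tall, blue cap and label, loose in its own compartment of the carrier (first from the carrier's -x end); origin under its centre
- ink_magenta: closed upright white ink bottle, 64 mm across, 165 mm tall, red cap and label, loose in its own compartment of the carrier (second from the carrier's -x end); origin under its centre
- ink_yellow: closed upright white ink bottle, 64 mm across, 165 mm tall, yellow cap and label, loose in its own compartment of the carrier (third from the carrier's -x end); origin under its centre
- ink_black: closed upright white ink bottle, 64 mm across, 165 mm tall, black cap and label, loose in its own compartment of the carrier (last from the carrier's -x end); origin under its centre
- tape_roll: loose brown roll of tape lying flat, 110 mm across, 48 mm high; origin under its centre
- screwdriver: loose screwdriver lying on the bench to the left; origin under its middle
- cleaner: loose clear cleaner bottle with a red cap, 68 mm across, 150 mm tall; origin under its centre
- brayer: loose hand roller: black rubber roller 36 mm across, 100 mm long, with a wooden handle; origin under the roller's middle
Mind the look-alikes: they are no part of the job. Leave any green or turquoise look-alike of the dock alone. What is shaped like the ink_magenta but pink is not meant.

How it is judged:
By the outcome, as a careful person would: the job done as asked, in the order asked, and still so for the second after the job is handed in, while the arm keeps its last pose, push and grip.
It also fails if it takes over 64 s, if anything falls off the work surface, if the arm or the gripper's body presses on something with over 40 N, if the wrist force passes 120 N, or if a joint passes its speed limit or range.

## Working session

There is one attempt and no reset: what is moved stays moved. The work goes in short steps, Python scripts to look and compute and a shell command to move; the robot and the scene stay as the last step left them, time stands still between calls to the robot, and variables do not carry over. Pictures are saved under pics/ and viewed, about 8 in all and at most 12, crops included, and the job is handed in when it is done.

```bash
mkdir -p pics; ls
python3 - <<'E'
from cell import env
import cv2
s=env.get_state(); print(s)
for n in("top","side"):
    f=env.grab_frame(n); cv2.imwrite(f"pics/{n}0.png",f["frame"]); print(n,{k:v for k,v in f.items() if k!="frame"})
E
```

```text
pics
{'time': 0.0, 'joint_pos': array([-1.22566941e+00,  3.09002951e-01,  1.63519028e+00, -5.34223041e-06,
        1.19972242e+00, -6.97141865e-02]), 'joint_velocities': array([-0.00027255, -0.00032313, -0.00069688,  0.00101458,  0.00065939,
       -0.00087923]), 'joint_torque': array([ 1.14739174e-03, -4.15252912e+01, -2.76665068e+01, -6.41363204e-05,
        1.02131700e-02, -7.01308611e-07]), 'ee_pos': array([ 0.25158678, -0.57121997,  0.2300466 ]), 'eef_rot': array([ 9.78564512e-01,  2.05937241e-01, -1.61905390e-04, -1.15016192e-03]), 'force': array([ 0.42966811,  0.53648193, -0.92875549]), 'ft_torque': array([ 0.03704012, -0.02937409, -0.03379669]), 'gripper_width': 0.08523270503196444}
top {'fx': 613.2470842927097, 'fy': 613.2470842927097, 'cx': 323.9583866318961, 'cy': 243.48577388365203, 'k1': 0.024194260098562223, 'rvec': array([ 2.13761365, -2.11699915,  0.17112536]), 'tvec': array([-0.03970632,  0.52844772,  1.83038941])}
side {'fx': 574.3820716846794, 'fy': 574.3820716846794, 'cx': 324.3733451121348, 'cy': 240.23263157119905, 'k1': -0.10050675341992664, 'rvec': array([ 0.30007071, -2.71398101,  1.30687995]), 'tvec': array([0.50630322, 0.18015334, 1.38042294])}
```

View pics/top0.png

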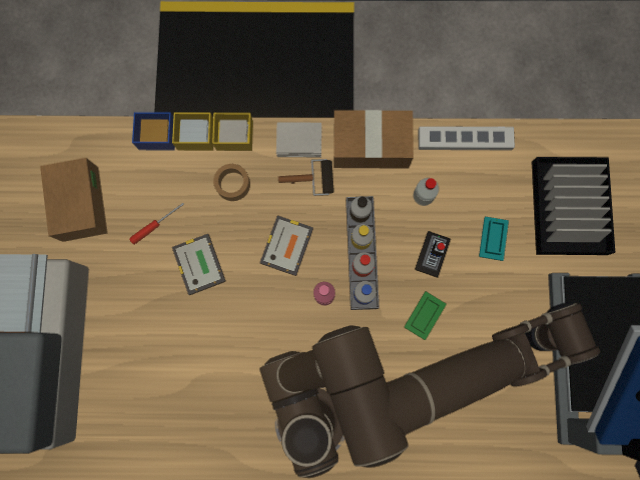

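View pics/side0.png

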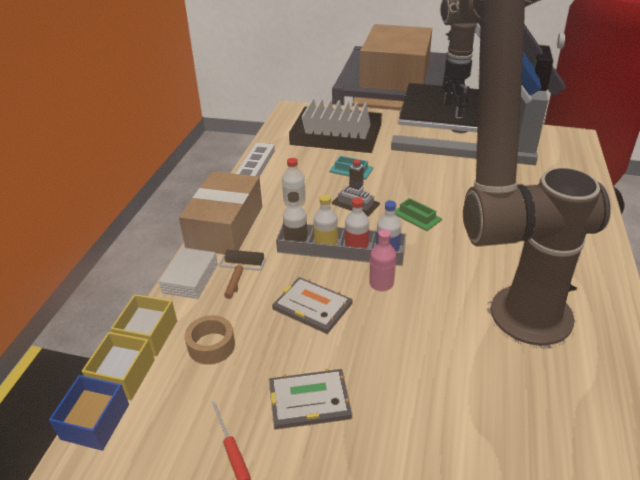

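The top view shows the black dock with the lamp at about (433,254). Its look-alikes are the turquoise dock at (494,238) and the green dock at (425,315), both empty. The wet orange bar is at (291,246), the cured green bar at (202,262). The carrier runs from (360,205) to (365,300), with the pink look-alike bottle at (324,293). The target dock is the black one, because it holds the lamp with the red switch. I'll measure it and confirm with a crop.

```bash
cat > h.py <<'E'
import numpy as np, cv2
from scipy.spatial.transform import Rotation as R
from scipy.optimize import brentq
from cell import env
def cam(f,s=None):
    "camera->world pose"
    if "rvec" in f:
        r=R.from_rotvec(f["rvec"]).as_matrix().T; return r,-r@f["tvec"]
    T=np.array(f["T_tool_cam"]); r=R.from_quat(s["eef_rot"]).as_matrix()
    return r@T[:3,:3], r@T[:3,3]+s["ee_pos"]
def ray(f,p,s=None):
    d=(np.array(p,float)-[f["cx"],f["cy"]])/[f["fx"],f["fy"]]
    u=d.copy()
    for _ in range(20): u=d/(1+f["k1"]*(u@u))
    r,o=cam(f,s); v=r@np.array([u[0],u[1],1.]); return o,v
def plane(f,p,z,s=None):
    o,v=ray(f,p,s); return o+v*(z-o[2])/v[2]
def proj(f,P,s=None):
    r,o=cam(f,s); c=r.T@(np.array(P)-o); u=c[:2]/c[2]; u=u*(1+f["k1"]*(u@u))
    return u*[f["fx"],f["fy"]]+[f["cx"],f["cy"]]
def cross(a,b):
    (o1,v1),(o2,v2)=a,b; t=np.linalg.lstsq(np.c_[v1,-v2],o2-o1,rcond=None)[0]
    p,q=o1+v1*t[0],o2+v2*t[1]; return (p+q)/2,np.linalg.norm(p-q)
def blobs(img,lo,hi,amin=10,box=None):
    m=cv2.inRange(cv2.cvtColor(img,cv2.COLOR_BGR2HSV),np.array(lo),np.array(hi))
    if box: k=np.zeros_like(m);x0,y0,x1,y1=box;k[y0:y1,x0:x1]=255;m&=k
    c,_=cv2.findContours(m,cv2.RETR_EXTERNAL,cv2.CHAIN_APPROX_NONE)
    return sorted([x for x in c if cv2.contourArea(x)>=amin],key=cv2.contourArea,reverse=True)
def cen(c): m=cv2.moments(c); return np.array([m["m10"],m["m01"]])/m["m00"]
def rect(f,c,z,s=None):
    w=np.array([plane(f,p,z,s)[:2] for p in c[:,0]])*1000
    (x,y),(a,b),_=r=cv2.minAreaRect(w.astype(np.float32)); P=cv2.boxPoints(r)
    e=max((P[1]-P[0],P[2]-P[1]),key=np.linalg.norm)
    return (x,y),sorted((a,b)),np.degrees(np.arctan2(e[1],e[0]))%180
E
python3 - <<'E'
from h import *
t=env.grab_frame("top"); s=env.grab_frame("side"); T=t["frame"]; S=s["frame"]
for c in blobs(T,(3,150,120),(16,255,255),30,(262,215,315,280)): print("orange top",cen(c),rect(t,c,.022))
for c in blobs(S,(3,150,120),(16,255,255),30,(270,275,360,330)): print("orange side",cen(c),rect(s,c,.022))
red=lambda im,b:[*blobs(im,(0,150,90),(4,255,255),6,b),*blobs(im,(172,150,90),(180,255,255),6,b)]
rt=red(T,(415,225,455,280)); rs=red(S,(340,150,370,180))
for c in rt: print("switch top",cen(c),cv2.contourArea(c),plane(t,cen(c),.153))
for c in rs: print("switch side",cen(c),cv2.contourArea(c),plane(s,cen(c),.148))
if rt and rs: print(cross(ray(t,cen(rt[0])),ray(s,cen(rs[0]))))
c=blobs(T,(0,0,0),(180,255,70),200,(405,220,460,285))
for x in c: print("dock dark",cv2.boundingRect(x),rect(t,x,.010))
for n,p in dict(cyan=(366,291),mag=(365,261),yel=(363,235),blk=(362,202)).items(): print(n,plane(t,p,.17))
print("pink",plane(t,(324,292),.165))
a=cv2.resize(T[215:290,395:465],None,fx=8,fy=8,interpolation=2); cv2.imwrite("pics/crop1.png",a)
E
```

```text
orange top [290.59615385 245.98878205] ((523.9973754882812, 68.87356567382812), [16.790023803710938, 74.13988494873047], np.float32(161.3689))
orange side [315.38125    296.38958333] ((525.82421875, 69.859619140625), [13.17197036743164, 69.92491149902344], np.float32(161.11748))
switch top [440.75287356 245.94827586] 29.0 [ 0.50598148 -0.37108395  0.153     ]
switch side [356.29333333 161.62666667] 12.5 [ 0.50896637 -0.37458815  0.148     ]
(array([ 0.5075016 , -0.37163476,  0.14967981]), np.float64(0.001889557645976351))
dock dark (415, 231, 35, 46) ((505.8885498046875, -370.2622375488281), [72.74420928955078, 128.99594116210938], np.float32(160.7009))
cyan [ 0.37274599 -0.1556309   0.17      ]
mag [ 0.45788833 -0.15291031  0.17      ]
yel [ 0.53283389 -0.14726929  0.17      ]
blk [ 0.62958755 -0.1444071   0.17      ]
pink [ 0.3692414  -0.03752984  0.165     ]
```

View pics/crop1.png

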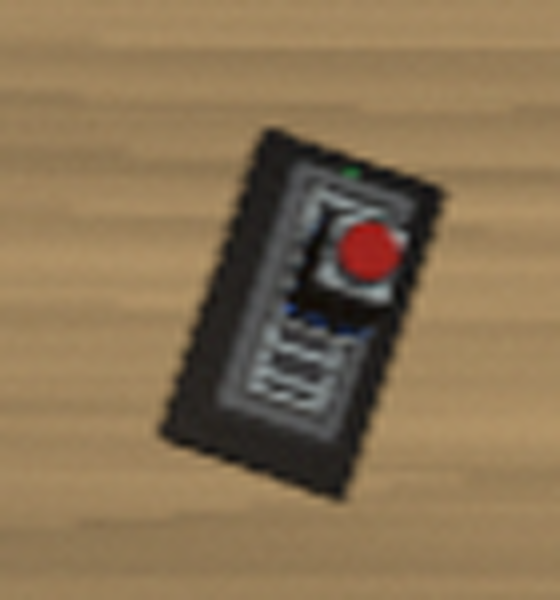

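The crop confirms it: black foot, grey pocket, finned lamp head, red switch at the crop's (370,250), which is full-image (441,246). Two views put the switch at (0.507, -0.371, 0.150) against an expected z of about 0.153. The dock rectangle is 129x73 mm at -19.3°. The bar is at (0.525, 0.069), at about -18.8°. First I'll move above the lamp with the gripper shutting.

```bash
cat >> h.py <<'E'
def rem(pos,yaw_y,s=None):
    "units still to go: slide (tool axes) and twist, to TCP pos with tool pointing straight down, tool y at world angle yaw_y deg"
    s=s or env.get_state(); r=R.from_quat(s["eef_rot"]); a=np.radians(yaw_y)
    y=np.array([np.cos(a),np.sin(a),0]); z=np.array([0,0,-1.]); g=R.from_matrix(np.c_[np.cross(y,z),y,z])
    Y=r.as_matrix()[:,1]
    print("t",round(s["time"],2),"pos",s["ee_pos"].round(4),"yaw_y",np.degrees(np.arctan2(Y[1],Y[0])).round(2),"slide",(r.inv().apply(np.array(pos)-s["ee_pos"])/.05).round(3),"twist",((r.inv()*g).as_rotvec()/.15).round(3),"F",s["force"].round(1),"w",round(s["gripper_width"],4),"q6",s["joint_pos"][5].round(2))
E
python3 -m creep '[{"slide":[0.78,-0.2,-0.1],"twist":[0,0,0]},{"slide":[0.78,-0.2,-0.1],"twist":[0,0,0]},{"slide":[0.78,-0.2,-0.1],"twist":[0,0,0]},{"slide":[0.78,-0.2,-0.1],"twist":[0,0,0]},{"slide":[0.78,-0.2,-0.1],"twist":[0,0,0]},{"slide":[0.78,-0.2,-0.1],"twist":[0,0,0]},{"slide":[0.78,-0.2,0],"twist":[0,0,0]},{"slide":[0.78,-0.2,0],"twist":[0,0,0]}]' -1 40
python3 -m creep '[{"slide":[0,0,0],"twist":[0,0,-0.8]},{"slide":[0,0,0],"twist":[0,0,-0.8]},{"slide":[0,0,0],"twist":[0,0,-0.8]},{"slide":[0,0,0],"twist":[0,0,-0.8]},{"slide":[0,0,0],"twist":[0,0,-0.8]},{"slide":[0,0,0],"twist":[0,0,-0.8]},{"slide":[0,0,0],"twist":[0,0,-0.67]},{"slide":[0,0,0],"twist":[0,0,0]}]'
python3 - <<'E'
from h import *
rem((.507,-.371,.25),-19.3)
s=env.get_state(); f=env.grab_frame("wrist"); cv2.imwrite("pics/w1.png",f["frame"]); print(np.array(f["T_tool_cam"]).round(3))
print(proj(f,(.507,-.371,.153),s))
E
```

```text
time: 1.0
ee_pos: [0.5063, -0.3719, 0.2614]
eef_rot: [0.979, 0.206, 0.0, 0.0]
force: [0.1, -0.8, 0.5]
gripper_width: 0.0
time: 1.8
ee_pos: [0.505, -0.3729, 0.2609]
eef_rot: [0.815, 0.579, -0.0, -0.0]
force: [-0.4, -0.0, -0.7]
gripper_width: 0.0006
t 1.8 pos [ 0.505  -0.3729  0.2609] yaw_y -19.24 slide [0.05  0.026 0.218] twist [-0.004 -0.002  0.007] F [-0.4 -0.  -0.7] w 0.0006 q6 -0.37
[[-0.    -0.947 -0.322  0.084]
 [ 1.    -0.001  0.    -0.   ]
 [-0.    -0.322  0.947 -0.141]
 [ 0.     0.     0.     1.   ]]
[317.9063567  231.70127492]
```

View pics/w1.png

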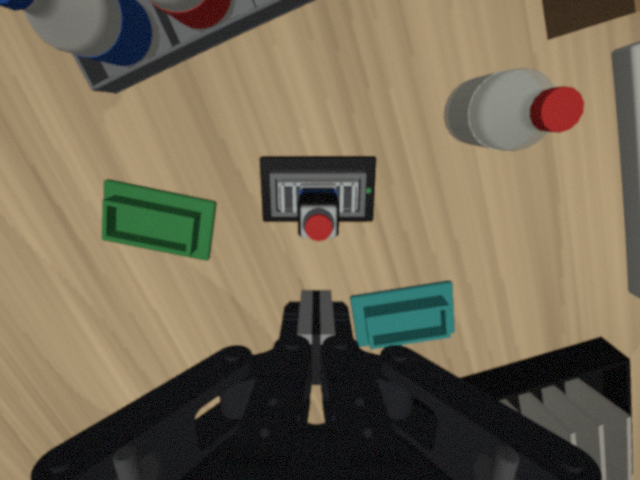

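The wrist view shows the switch at (319,228), against a prediction of (318,232). The dock at (319,188) is square to the image, so the yaw is right. Now the refined position from this picture.

Run:
```python
from h import *
s=env.get_state(); f=env.grab_frame("wrist"); I=f["frame"]
for c in blobs(I,(0,150,150),(5,255,255),60,(295,205,345,245))+blobs(I,(172,150,150),(180,255,255),60,(295,205,345,245)):
    e=cv2.fitEllipse(c); print(e,cen(c)); p=plane(f,e[0],.153,s); print(p); rem((p[0],p[1],.163),-19.3)
c=blobs(I,(0,0,0),(180,120,75),800,(250,145,385,232))
for x in c: print(rect(f,x,.01,s),cv2.boundingRect(x))
```

```text
((318.00823974609375, 227.7138671875), (23.417531967163086, 24.35615348815918), 92.33677673339844) [318.01345291 227.71337818]
[ 0.50814301 -0.36813901  0.153     ]
t 1.9 pos [ 0.5051 -0.3729  0.261 ] yaw_y -19.34 slide [0.111 0.027 1.96 ] twist [-0.003 -0.001 -0.005] F [-0.1 -0.   0.1] w -0.0001 q6 -0.37
((506.45458984375, -373.93914794921875), [85.94580078125, 126.18516540527344], np.float32(160.9829)) (260, 156, 116, 76)
```

```bash
python3 -m creep '[{"slide":[0.05,0.02,0.3],"twist":[0,0,0]},{"slide":[0.05,0,0.5],"twist":[0,0,0]},{"slide":[0,0,0.5],"twist":[0,0,0]},{"slide":[0,0,0.4],"twist":[0,0,0]},{"slide":[0,0,0.2],"twist":[0,0,0]},{"slide":[0,0,0.1],"twist":[0,0,0]},{"slide":[0,0,0],"twist":[0,0,0]}]'
python3 -m creep '[{"slide":[0,0,0.03],"twist":[0,0,0]},{"slide":[0,0,0.03],"twist":[0,0,0]},{"slide":[0,0,0.03],"twist":[0,0,0]},{"slide":[0,0,0],"twist":[0,0,0]}]'
python3 -m creep '[{"slide":[0,0,0.02],"twist":[0,0,0]},{"slide":[0,0,0.02],"twist":[0,0,0]},{"slide":[0,0,0],"twist":[0,0,0]}]'
python3 -c "from h import *;rem((.5078,-.369,.147),-19.3)"
```

```text
time: 2.6
ee_pos: [0.5076, -0.3684, 0.1606]
eef_rot: [0.815, 0.579, -0.0, -0.001]
force: [0.3, -0.4, 0.0]
gripper_width: -0.0001
time: 3.0
ee_pos: [0.5079, -0.3688, 0.1571]
eef_rot: [0.815, 0.579, 0.0, 0.0]
force: [0.6, 0.6, -0.3]
gripper_width: 0.0001
time: 3.3
ee_pos: [0.5077, -0.3686, 0.1546]
eef_rot: [0.815, 0.579, -0.0, -0.0]
force: [-0.7, -0.5, 0.4]
gripper_width: -0.0
t 3.3 pos [ 0.5077 -0.3686  0.1546] yaw_y -19.22 slide [-0.007  0.006  0.152] twist [-0.002 -0.001  0.009] F [-0.7 -0.5  0.4] w -0.0 q6 -0.36
```

```bash
python3 -m creep '[{"slide":[0,0,0.03],"twist":[0,0,0]},{"slide":[0,0,0.03],"twist":[0,0,0]},{"slide":[0,0,0],"twist":[0,0,0]},{"slide":[0,0,0],"twist":[0,0,0]}]'
python3 -m creep '[{"slide":[0,0,0.03],"twist":[0,0,0]},{"slide":[0,0,0.03],"twist":[0,0,0]},{"slide":[0,0,0],"twist":[0,0,0]},{"slide":[0,0,0],"twist":[0,0,0]}]'
python3 -m creep '[{"slide":[0,0,0.02],"twist":[0,0,0]},{"slide":[0,0,0],"twist":[0,0,0]},{"slide":[0,0,0],"twist":[0,0,0]}]'
```

```text
time: 3.7
ee_pos: [0.5079, -0.3688, 0.1522]
eef_rot: [0.815, 0.579, 0.0, 0.0]
force: [-0.4, 0.4, 1.9]
gripper_width: 0.0002
time: 4.1
ee_pos: [0.5079, -0.3688, 0.1491]
eef_rot: [0.815, 0.579, 0.0, 0.0]
force: [-1.4, -0.8, 3.6]
gripper_width: 0.0004
time: 4.4
ee_pos: [0.5079, -0.3688, 0.148]
eef_rot: [0.815, 0.579, 0.0, 0.0]
force: [0.1, 0.4, 5.3]
gripper_width: 0.0001
```

```bash
python3 -m creep '[{"slide":[0,0,0.02],"twist":[0,0,0]},{"slide":[0,0,0],"twist":[0,0,0]},{"slide":[0,0,0],"twist":[0,0,0]}]'
python3 -m creep '[{"slide":[0,0,0.02],"twist":[0,0,0]},{"slide":[0,0,0],"twist":[0,0,0]},{"slide":[0,0,0],"twist":[0,0,0]}]'
```

```text
time: 4.7
ee_pos: [0.5079, -0.3688, 0.1471]
eef_rot: [0.815, 0.579, 0.0, 0.0]
force: [-0.6, 0.7, 5.4]
gripper_width: -0.0001
time: 5.0
ee_pos: [0.5079, -0.3689, 0.147]
eef_rot: [0.815, 0.579, 0.0, 0.0]
force: [-3.0, 1.4, 9.0]
gripper_width: 0.0001
```

The switch is at its stop: the tip stalled at z = 0.147 and the force jumped to 9 N. I'll hold with slightly more push, then retreat and open.

```bash
python3 -m creep '[{"slide":[0,0,0.02],"twist":[0,0,0]},{"slide":[0,0,0],"twist":[0,0,0]},{"slide":[0,0,0],"twist":[0,0,0]},{"slide":[0,0,0],"twist":[0,0,0]}]'
python3 -m creep '[{"slide":[0,0,-0.2],"twist":[0,0,0]},{"slide":[0,0,-0.4],"twist":[0,0,0]},{"slide":[0,0,-0.5],"twist":[0,0,0]},{"slide":[0,0,-0.5],"twist":[0,0,0]},{"slide":[0,0,-0.4],"twist":[0,0,0]}]'
python3 -m creep '[{"slide":[0,0,0],"twist":[0,0,0]},{"slide":[0,0,0],"twist":[0,0,0]},{"slide":[0,0,0],"twist":[0,0,0]},{"slide":[0,0,0],"twist":[0,0,0]},{"slide":[0,0,0],"twist":[0,0,0]},{"slide":[0,0,0],"twist":[0,0,0]}]' 1
python3 - <<'E'
from h import *
s=env.get_state(); f=env.grab_frame("wrist"); I=f["frame"]
for c in blobs(I,(0,150,150),(5,255,255),60,(280,190,360,280))+blobs(I,(172,150,150),(180,255,255),60,(280,190,360,280)):
    e=cv2.fitEllipse(c); print(e); p=plane(f,e[0],.153,s); print(p)
rem((.507,-.3695,.091),-19.3)
cv2.imwrite("pics/w2.png",I[100:400,160:480])
E
```

```text
time: 5.4
ee_pos: [0.508, -0.369, 0.147]
eef_rot: [0.815, 0.579, -0.0, 0.0]
force: [-3.5, 2.5, 12.3]
gripper_width: 0.0
time: 5.9
ee_pos: [0.5076, -0.3685, 0.2451]
eef_rot: [0.815, 0.579, -0.0, -0.0]
force: [1.7, -1.0, -0.5]
gripper_width: -0.0003
time: 6.5
ee_pos: [0.5075, -0.3684, 0.2439]
eef_rot: [0.815, 0.579, -0.0, -0.001]
force: [-0.1, -0.1, 0.3]
gripper_width: 0.0846
((317.1335754394531, 242.44290161132812), (23.77975082397461, 24.315040588378906), 85.4765853881836)
[ 0.5080978  -0.36844802  0.153     ]
t 6.55 pos [ 0.5076 -0.3685  0.2442] yaw_y -19.22 slide [-2.300e-02 -2.000e-03  3.064e+00] twist [-0.006 -0.002  0.009] F [ 1.   0.1 -0.1] w 0.0854 q6 -0.36
```

View pics/w2.png

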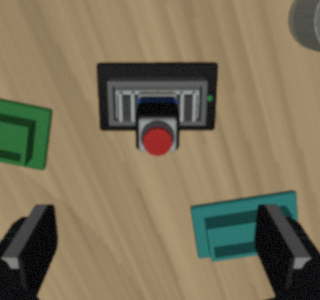

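The switch sits centred between the open fingers at the crop's (157,141), and the position has repeated at (0.508, -0.3685). Descending to grip the handle.

```bash
python3 -m creep '[{"slide":[0,0,0.5],"twist":[0,0,0]},{"slide":[0,0,0.5],"twist":[0,0,0]},{"slide":[0,0,0.5],"twist":[0,0,0]},{"slide":[0,0,0.5],"twist":[0,0,0]},{"slide":[0,0,0.5],"twist":[0,0,0]},{"slide":[0,0,0.4],"twist":[0,0,0]},{"slide":[0,0,0.22],"twist":[0,0,0]},{"slide":[0,0,0],"twist":[0,0,0]}]'
python3 -m creep '[{"slide":[0,0,0],"twist":[0,0,0]},{"slide":[0,0,0],"twist":[0,0,0]},{"slide":[0,0,0],"twist":[0,0,0]},{"slide":[0,0,0],"twist":[0,0,0]},{"slide":[0,0,0],"twist":[0,0,0]},{"slide":[0,0,0],"twist":[0,0,0]},{"slide":[0,0,0],"twist":[0,0,0]},{"slide":[0,0,0],"twist":[0,0,0]}]' -1 50
python3 -c "from h import *;rem((.5078,-.3687,.288),-19.3)"
```

```text
time: 7.35
ee_pos: [0.5065, -0.3677, 0.0868]
eef_rot: [0.815, 0.579, -0.001, -0.002]
force: [-0.8, 0.5, 0.0]
gripper_width: 0.0851
time: 8.15
ee_pos: [0.5084, -0.3693, 0.0902]
eef_rot: [0.815, 0.579, 0.0, 0.001]
force: [-1.7, 1.2, 5.6]
gripper_width: 0.0334
t 8.15 pos [ 0.5084 -0.3693  0.0902] yaw_y -19.22 slide [ 0.004 -0.008 -3.956] twist [0.012 0.005 0.009] F [-1.7  1.2  5.6] w 0.0334 q6 -0.36
```

Gripped at 33.4 mm against a 34 mm handle. Lifting.

```bash
python3 -m creep '[{"slide":[0,0,-0.1],"twist":[0,0,0]},{"slide":[0,0,-0.2],"twist":[0,0,0]},{"slide":[0,0,-0.3],"twist":[0,0,0]},{"slide":[0,0,-0.3],"twist":[0,0,0]},{"slide":[0,0,-0.3],"twist":[0,0,0]},{"slide":[0,0,-0.3],"twist":[0,0,0]},{"slide":[0,0,-0.4],"twist":[0,0,0]},{"slide":[0,0,-0.4],"twist":[0,0,0]}]'
python3 -m creep '[{"slide":[0,0,-0.4],"twist":[0,0,0]},{"slide":[0,0,-0.4],"twist":[0,0,0]},{"slide":[0,0,-0.4],"twist":[0,0,0]},{"slide":[0,0,-0.3],"twist":[0,0,0]},{"slide":[0,0,-0.2],"twist":[0,0,0]},{"slide":[0,0,-0.1],"twist":[0,0,0]},{"slide":[0,0,0],"twist":[0,0,0]},{"slide":[0,0,0],"twist":[0,0,0]}]'
python3 - <<'E'
from h import *
rem((.525,.069,.29),-18.8)
t=env.grab_frame("side"); cv2.imwrite("pics/s2.png",cv2.resize(t["frame"][20:320,220:520],None,fx=2,fy=2))
E
```

```text
time: 8.95
ee_pos: [0.5076, -0.3686, 0.2054]
eef_rot: [0.815, 0.579, 0.0, 0.0]
force: [0.2, -0.5, -2.7]
gripper_width: 0.0336
time: 9.75
ee_pos: [0.5073, -0.3683, 0.2927]
eef_rot: [0.815, 0.579, -0.0, -0.001]
force: [0.9, 0.3, -3.0]
gripper_width: 0.0336
t 9.75 pos [ 0.5073 -0.3683  0.2927] yaw_y -19.22 slide [ 8.375 -2.545  0.064] twist [-0.012 -0.004 -0.049] F [ 0.9  0.3 -3. ] w 0.0336 q6 -0.36
```

View pics/s2.png

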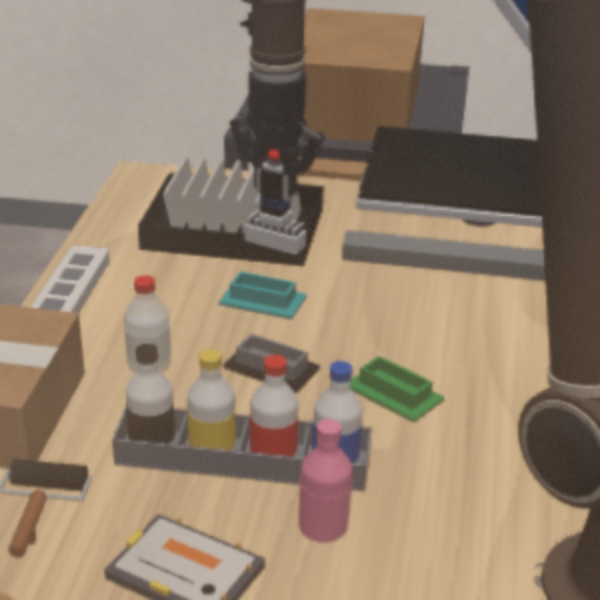

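The lamp hangs upright in the gripper at the crop's (275,210), clear of the dock, and the bottles are untouched. Measured weight is 2.8 N. The underside is at about 0.217, above the 0.170 bottle tops. Crossing now.

```bash
python3 -m creep '[{"slide":[0.2,-0.06,0],"twist":[0,0,0]},{"slide":[0.4,-0.12,0],"twist":[0,0,0]},{"slide":[0.6,-0.18,0],"twist":[0,0,0]},{"slide":[0.6,-0.18,0],"twist":[0,0,0]},{"slide":[0.6,-0.18,0],"twist":[0,0,0]},{"slide":[0.6,-0.18,0],"twist":[0,0,0]},{"slide":[0.6,-0.18,0],"twist":[0,0,0]},{"slide":[0.6,-0.18,0],"twist":[0,0,0]}]'
python3 -m creep '[{"slide":[0.6,-0.18,0],"twist":[0,0,0]},{"slide":[0.6,-0.18,0],"twist":[0,0,0]},{"slide":[0.6,-0.18,0],"twist":[0,0,0]},{"slide":[0.6,-0.18,0],"twist":[0,0,0]},{"slide":[0.6,-0.18,0],"twist":[0,0,0]},{"slide":[0.6,-0.18,0],"twist":[0,0,0]},{"slide":[0.4,-0.12,0],"twist":[0,0,-0.05]},{"slide":[0.15,-0.05,0],"twist":[0,0,0]}]'
python3 -m creep '[{"slide":[0,0,0],"twist":[0,0,0]},{"slide":[0,0,0],"twist":[0,0,0]}]'
python3 - <<'E'
from h import *
rem((.525,.069,.29),-18.8)
s=env.get_state(); f=env.grab_frame("wrist"); cv2.imwrite("pics/w3.png",f["frame"])
print(proj(f,(.525,.069,.022),s))
for c in blobs(f["frame"],(3,150,120),(16,255,255),100): print(cen(c),rect(f,c,.022,s))
E
```

```text
time: 10.6
ee_pos: [0.5166, -0.1464, 0.2935]
eef_rot: [0.815, 0.579, 0.0, -0.001]
force: [1.7, 0.1, -2.5]
gripper_width: 0.0334
time: 11.4
ee_pos: [0.5253, 0.0701, 0.2935]
eef_rot: [0.812, 0.584, 0.0, -0.001]
force: [-1.2, 0.3, -2.6]
gripper_width: 0.0337
time: 11.6
ee_pos: [0.5262, 0.0666, 0.2937]
eef_rot: [0.813, 0.582, -0.0, 0.0]
force: [-0.2, -0.6, -2.6]
gripper_width: 0.0336
t 11.6 pos [0.5262 0.0666 0.2937] yaw_y -18.77 slide [ 0.038 -0.038  0.074] twist [-0.     0.006  0.004] F [-0.2 -0.6 -2.6] w 0.0336 q6 0.37
[314.29526984 188.96818963]
[314.5       186.4860583] ((526.1638793945312, 71.6753921508789), [15.487735748291016, 72.20122528076172], np.float32(161.19853))
```

View pics/w3.png

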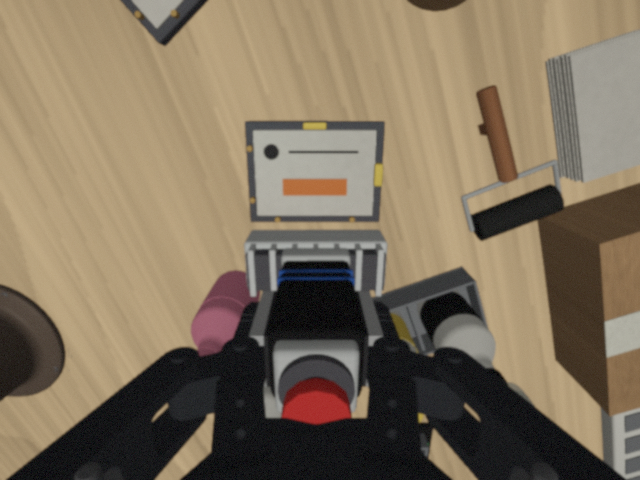

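The wrist view shows the bar at (314,186), just ahead of the held lamp head at (316,265). Wrist and top cameras agree on the bar-minus-switch offset, (18.1, 440.2) against (18.0, 440.0) mm, so the target TCP is (0.5264, 0.0709). For a 10 mm gap, z = 0.032 + 0.0752 = 0.107. I'll stop at 0.13 first.

```bash
python3 -m creep '[{"slide":[0.04,-0.015,0.2],"twist":[0,0,0]},{"slide":[0.04,-0.015,0.4],"twist":[0,0,0]},{"slide":[0,0,0.5],"twist":[0,0,0]},{"slide":[0,0,0.5],"twist":[0,0,0]},{"slide":[0,0,0.5],"twist":[0,0,0]},{"slide":[0,0,0.5],"twist":[0,0,0]},{"slide":[0,0,0.4],"twist":[0,0,0]},{"slide":[0,0,0.27],"twist":[0,0,0]}]'
python3 -m creep '[{"slide":[0,0,0],"twist":[0,0,0]},{"slide":[0,0,0],"twist":[0,0,0]},{"slide":[0,0,0],"twist":[0,0,0]}]'
python3 - <<'E'
from h import *
rem((.5263,.0709,.107),-18.8)
t=env.grab_frame("side"); cv2.imwrite("pics/s3.png",cv2.resize(t["frame"][170:370,230:430],None,fx=3,fy=3,interpolation=2))
t=env.grab_frame("wrist"); cv2.imwrite("pics/w4.png",t["frame"])
E
```

```text
time: 12.45
ee_pos: [0.525, 0.0702, 0.1278]
eef_rot: [0.814, 0.582, -0.002, -0.001]
force: [0.5, 0.2, -3.6]
gripper_width: 0.0335
time: 12.75
ee_pos: [0.5278, 0.071, 0.1316]
eef_rot: [0.813, 0.582, 0.001, 0.001]
force: [-0.3, -0.2, -3.5]
gripper_width: 0.0335
t 12.75 pos [0.5278 0.071  0.1316] yaw_y -18.81 slide [-0.013 -0.029  0.492] twist [ 0.018 -0.007 -0.001] F [-0.3 -0.2 -3.5] w 0.0335 q6 0.38
```

View pics/s3.png

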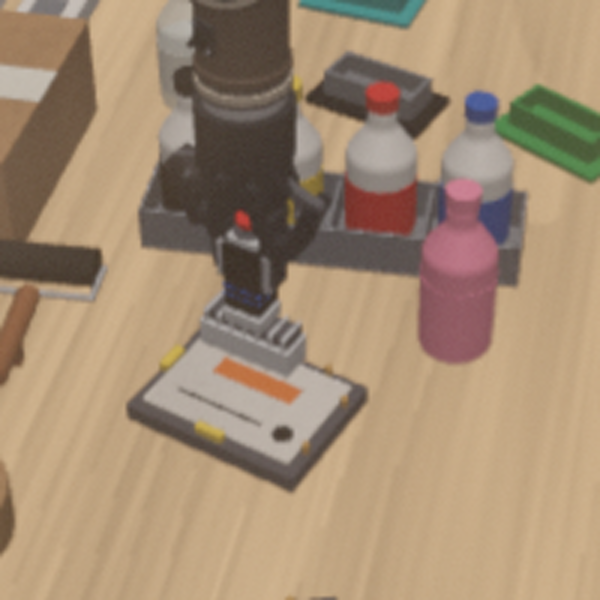

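The side view shows the lamp upright at the crop's (255,310), parallel to the bar at (258,380) and above it, with nothing else disturbed. Lowering slowly for the last part.

```bash
python3 -m creep '[{"slide":[0,0,0.1],"twist":[0,0,0]},{"slide":[0,0,0.1],"twist":[0,0,0]},{"slide":[0,0,0.1],"twist":[0,0,0]},{"slide":[0,0,0.08],"twist":[0,0,0]},{"slide":[0,0,0.05],"twist":[0,0,0]},{"slide":[0,0,0],"twist":[0,0,0]},{"slide":[0,0,0],"twist":[0,0,0]},{"slide":[0,0,0],"twist":[0,0,0]}]'
python3 -m creep '[{"slide":[0,0,0],"twist":[0,0,0]},{"slide":[0,0,0],"twist":[0,0,0]},{"slide":[0,0,0],"twist":[0,0,0]}]'
python3 - <<'E'
from h import *
rem((.5263,.0709,.107),-18.8)
S=env.get_state(); t=env.grab_frame("top"); s=env.grab_frame("side"); T=t["frame"]; I=s["frame"]
red=lambda im,b:max([*blobs(im,(0,140,80),(5,255,255),3,b),*blobs(im,(170,140,80),(180,255,255),3,b)],key=cv2.contourArea,default=None)
b=red(I,(290,225,330,275))
if b is not None: print(cen(b),cv2.contourArea(b),"expected",proj(s,(.5262,.0709,.165),S))
cv2.imwrite("pics/s4.png",cv2.resize(I[220:340,260:380],None,fx=5,fy=5,interpolation=2))
# expected silhouette: lamp underside corners vs picture
a=np.radians(-18.8); X=np.array([np.cos(a),np.sin(a),0]);Y=np.array([-X[1],X[0],0])
for z in (.032,.068): print(z,[((proj(s,np.array([.5262,.0709,z])+i*.042*X+j*.015*Y)-[260,220])*5).round(0) for i,j in((-1,1),(1,1),(1,-1),(-1,-1))])
E
```

```text
time: 13.65
ee_pos: [0.5267, 0.0712, 0.109]
eef_rot: [0.813, 0.582, 0.0, 0.0]
force: [-0.5, -0.2, -1.7]
gripper_width: 0.0334
time: 13.95
ee_pos: [0.5266, 0.0711, 0.1089]
eef_rot: [0.813, 0.582, 0.0, 0.0]
force: [0.2, -0.1, -3.6]
gripper_width: 0.0333
t 13.95 pos [0.5266 0.0711 0.1089] yaw_y -18.79 slide [-0.007 -0.004  0.039] twist [ 0.002 -0.001  0.001] F [ 0.2 -0.1 -3.6] w 0.0333 q6 0.38
[311.10416667 250.53125   ] 16.0 expected [313.50917834 251.89680845]
0.032 [array([332., 418.]), array([187., 356.]), array([221., 321.]), array([365., 381.])]
0.068 [array([331., 364.]), array([184., 302.]), array([218., 267.]), array([364., 327.])]
```

View pics/s4.png

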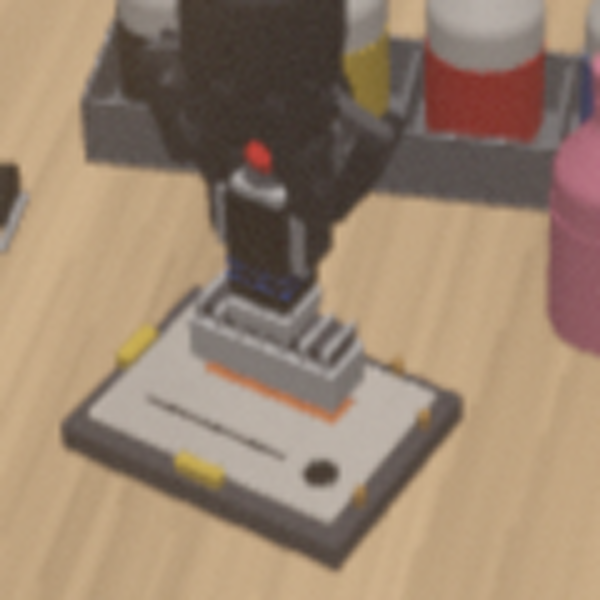

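The lamp sits over the bar, with only a thin orange strip showing under its near edge in this slanted view. The head's lower edge looks a little less steep than expected: the crop shows about (192,362) to (336,405) against a predicted (187,356) to (332,418). I'll measure the edges numerically and check for tilt.

Run:
```python
from h import *
S=env.get_state(); s=env.grab_frame("side"); w=env.grab_frame("wrist")
a=np.radians(-18.8); X=np.array([np.cos(a),np.sin(a),0]);Y=np.array([-X[1],X[0],0]); z=S["ee_pos"][2]-.0752; P=S["ee_pos"].copy()
k=8; x0,y0=292,262
im=cv2.resize(s["frame"][y0:y0+60,x0:x0+50],None,fx=k,fy=k,interpolation=cv2.INTER_CUBIC)
wm=w["frame"][150:450,230:400].copy(); wm=cv2.resize(wm,(272,480))
for zz in (z,z+.036):
  for i,j in((-1,1),(1,1),(1,-1),(-1,-1)):
    Q=np.array([P[0],P[1],zz])+i*.042*X+j*.015*Y
    p=(proj(s,Q)-[x0,y0]+.5)*k; cv2.circle(im,tuple(p.astype(int).tolist()),4,(0,255,0),-1)
    p=(proj(w,Q,S)-[230,150])*1.6; cv2.circle(wm,tuple(p.astype(int).tolist()),3,(0,255,0),-1)
cv2.imwrite("pics/c5.png",np.hstack([im,wm])); print(im.shape,wm.shape)
```

```text
(480, 400, 3) (480, 272, 3)
```

View pics/c5.png

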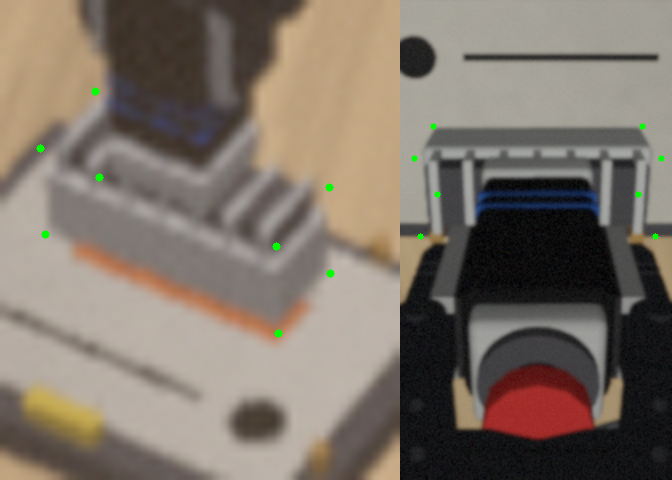

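The wrist view on the right of the composite shows the head's lower far edge at (433 to 642, 130). It is level, centred and parallel to the printed line, and predicted at (433 to 642, 127), so there is no yaw error or sideways tilt. Both views hint the lamp is about 1 mm short along tool x and 2 mm high (TCP z 0.109 against 0.107). One small correction, then hold.

```bash
python3 -m creep '[{"slide":[0.01,0,0.02],"twist":[0,0,0]},{"slide":[0.01,0,0.02],"twist":[0,0,0]},{"slide":[0,0,0],"twist":[0,0,0]},{"slide":[0,0,0],"twist":[0,0,0]},{"slide":[0,0,0],"twist":[0,0,0]},{"slide":[0,0,0],"twist":[0,0,0]},{"slide":[0,0,0],"twist":[0,0,0]},{"slide":[0,0,0],"twist":[0,0,0]}]'
python3 - <<'E'
from h import *
rem((.5266,.072,.107),-18.8); print(abs(env.get_state()["joint_velocities"]).max())
t=env.grab_frame("top"); s=env.grab_frame("side"); a=cv2.imread("pics/side0.png"); b=cv2.imread("pics/top0.png")
# bottles etc. unmoved: changed-pixel fractions, side boxes (bottles, pink, green jig, tape), top (tape,brayer,cleaner,green dock)
for n,I,J,bx in(("mag",s["frame"],a,(348,198,370,245)),("cyan",s["frame"],a,(380,202,402,230)),("pink",s["frame"],a,(370,233,397,290)),("tape",s["frame"],a,(185,315,237,362)),("brayer",t["frame"],b,(278,160,333,196)),("cleaner",t["frame"],b,(413,175,442,206)),("screwdriver",t["frame"],b,(128,202,186,245)),("dock",t["frame"],b,(412,228,452,279))):
    x0,y0,x1,y1=bx; print(n,(cv2.absdiff(I,J)[y0:y1,x0:x1].max(2)>40).mean().round(3))
cv2.imwrite("pics/fin.png",cv2.resize(s["frame"][180:360,220:420],None,fx=3,fy=3,interpolation=2))
E
```

```text
time: 14.95
ee_pos: [0.5269, 0.0721, 0.1068]
eef_rot: [0.813, 0.582, 0.0, 0.0]
force: [0.4, 1.1, -3.4]
gripper_width: 0.0335
t 14.95 pos [0.5269 0.0721 0.1068] yaw_y -18.79 slide [-0.003 -0.005 -0.004] twist [ 0.    -0.     0.001] F [ 0.4  1.1 -3.4] w 0.0335 q6 0.38
0.0015298187710570045
mag 0.008
cyan 0.0
pink 0.0
tape 0.0
brayer 0.0
cleaner 0.0
screwdriver 0.0
dock 0.08
```

View pics/fin.png

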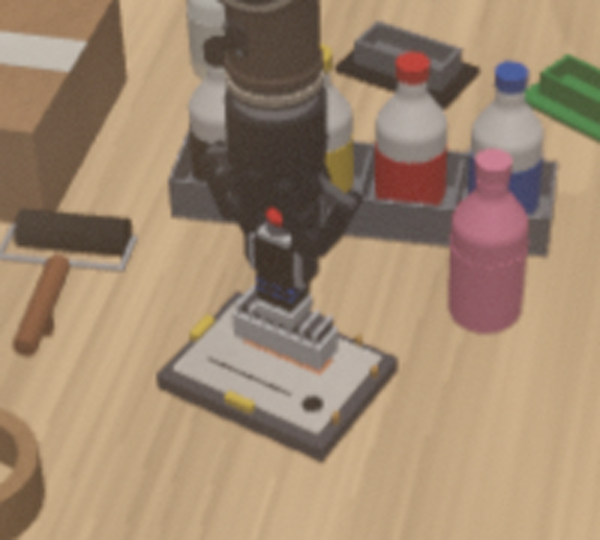

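The lamp stands still and upright over the orange bar at the crop's (285,340), clear of the plate, and everything else is in place. Handing in.

```bash
python3 -c "from cell import env;print(env.sign_off())"
```

```text
the job is handed in; nothing more can be done
None
```

The job is handed in at about 15 s of the 64 s allowed. The lamp is held still and upright over the orange bar.

**What I did:**
- **Switch:** I pressed it with the shut fingers while the lamp stood in the dock. The tip stalled at z = 0.147, exactly the stop height, and the force rose from 5 to 12 N.
- **Lift and carry:** I gripped the handle (33.4 mm measured, 34 mm nominal), lifted straight out and crossed with the underside at about 0.217 m, above the 0.170 m bottle tops.
- **Hold:** I lowered it over the bar.

**Last checks:**
- **Position:** TCP was at (0.527, 0.072, 0.107), which is about a 9.6 mm gap. The lamp's yaw was -18.8°, matching the bar. The lamp's weight was still on the wrist and the joints were at rest.
- **Other things on the bench:** The cyan, magenta and pink bottles, tape, brayer, cleaner and screwdriver showed practically no pixel change. The dock region changed because the lamp is gone from it. The yellow and black bottles were partly hidden behind the gripper and I checked them only by eye.

**Where checks disagreed:** The cameras differed by 2–3 mm on where the bar is. The top and wrist cameras had the same bias on the switch, so I used the offset between bar and switch. In the side view the head's lower edge looked 1–4 mm high, with up to 2° of slope. The wrist view showed it level and centred, so I corrected only about 1 mm sideways and 2 mm down.

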